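# Index the welding turntable

## Robot

A 6-joint arm with a two-finger parallel gripper is mounted at the origin on the work surface. World frame = base frame: x ahead of the robot, y to its left, z up, the work surface at z = 0. Lengths are in m, angles in rad, forces in N, time in s.
With the tool pointing down it reaches from about 0.35 to 0.975 m from the base axis. Payload 4.9 kg.
Tool frame: the origin (TCP) lies on the centre line of the jaws, within the pads' length; the fingertips stand manip.tcp_to_tips ahead of it and the grasp point (between the pads) is the TCP (manip.tcp_to_tips is the distance from the TCP to the fingertips, in m); y points along the fingers, z is the direction in which the jaws open and shut, and the axes are right-handed (so a half turn about y gives the same grasp; the last joint's range is limited). The gripper opens to 85 mm and grips with 20 to 120 N. Pads are 22 mm wide; open, the fingers measure 114 mm over their backs; the gripper's body (76 mm by 85 mm) begins 54 mm behind the grasp point. The pads swing forward as they close: fully open they stand 13 mm farther back than shut.
Start: joints at [1.194, 0.053, 1.613, -0, 1.476, -0.119], TCP at [0.159, 0.604, 0.25] pointing down, gripper open.
Joint ranges: [-3.01, 3.01], [-1.01, 2.22], [0.06, 2.58], [-1.02, 4.17], [0.09, 2.62], [-3.14, 3.14]. Speed limits (rad/s): [2.57, 2.57, 3.14, 3.14, 3.14, 3.14].

## Interface

Orientations are given as a unit quaternion [w, x, y, z].
In Python, from plant import manip gives the robot as it stands.
- The arm moves only by the tool apply_moves, never from a script. Its argument "moves" is a list of rows, each a list of 7 numbers: the gripper's target within -1 to 1 (shut at 1, half-way at 0, fully open at -1), then the shift along the tool's x, y, z in mm, then the turn, a rotation vector about the tool's x, y, z in degrees. A call has 1 to 20 rows; each row shifts and turns the commanded pose from where the row before left it, along the tool's axes as they then stand; what a row does not reach is not made up. A row lasts 1/10 s, in which the tool goes at most 50 mm and 8.59 degrees, less where a joint would pass 70% of its speed; a pose out of reach is approached as far as the arm can. A call with a gripper value outside its range is refused whole. The fingers move at their own pace and stop on an object; the grip force is fixed at half the most. Time passes only in rows, so rows that do not move let the fingers close. It gives the time, the measured TCP pose, the force and the opening at its end, in the units of the state.
- manip.state(): the state, without advancing time (a new reading comes with each control period).
- manip.grab_frame(name): name is "scene" or "top" or "wrist"; returns the picture (384x512x3 uint8, blue, green, red); there is no depth.
- manip.calibration(name): a dict with "mtx" (3x3 intrinsics, pixels), "distortion" ([k1, k2, p1, p2, k3] as OpenCV has them; the pictures are not rectified), "T" (4x4, takes a point from camera to world coordinates); the wrist camera has in their place "T_tool_cam" (4x4, takes a point from camera to tool coordinates, whose origin is the TCP and whose axes are the tool frame's). Camera axes: x right, y down, z forward; pixel columns grow to the right and rows downward; lengths in m; the calibration is good to about 2 mm. A picture is of the moment at which its call begins: read the wrist's pose just before it. calibration takes no time and is no camera call.
- manip.job_done(): hands the job in, once; it reports no verdict.
The state is a dict: "time": time; "joint_pos": joint angles; "joint_vel": joint speeds; "joint_efforts": joint torques, N m; "tool_pos": TCP position; "tool_rot": TCP orientation; "contact_force": force on the tool from outside, world axes, zero at the start; "ft_torque": the same for the moment, N m; "gripper_width": opening from 0.0 (shut) to 1.0 (fully open).
Only numpy, scipy, OpenCV 4.12 (cv2) and the standard library are available. Lean on these libraries where they do the work, as an engineer would, in place of code of your own. Each camera call takes 0.05 s, during which the arm holds its last target. There are 200 camera calls.

## Task

Snap the welding turntable's lever post forward out of its spring clip and push it round until the lever's pointer points straight at the index marker clamped on the rim, then let go. Leave the marker and the things lying around where they are.

Things in the scene. Friction and masses are not known exactly. Their poses are not given: they have to be found in the camera images.
- positioner: Benchtop welding positioner, bolted down: round grey base 310 mm across, 30 mm high, with a ticked aluminium scale. It carries a steel turntable (150 mm across, top 47 mm above the table) and on that, fixed, a square flange with an upright pipe stub (56 mm across, top 97 mm above the table). Origin: centre of the underside, on the turntable's axis; z up.
- axis (a point): Centre of the turntable's axis, on the top of the base, 30 mm above the table.
- turntable (a joint): Turntable angle, rad: 0 = lever parked in the clip (a firm stop), growing as it turns anticlockwise seen from above, up to 2.95. It is stiff and stays where it is left: about 0.25 N m, so some 3 N at the post.
- post_top (a point): Top of the upright round post (14 mm across, black sleeve) on the turntable's lever, 100 mm from the axis; its top is 125 mm above the table. The lever arm at its foot is 20 mm wide, 47 mm above the table on top. The post moves only along its circle about the axis; push or hold it above the clip, higher than 70 mm, where it is free on all sides.
- clip (a point): Middle of the sprung C-shaped steel clip on the base (100 mm from the axis, 59 mm above the table) that holds the parked post. Clip and bracket are 66 mm high; the bracket's back is 28 mm behind the post's axis, on its clockwise side. The mouth faces anticlockwise: a sideways push of 10 to 15 N on the post, along its circle, snaps it out that way.
- pointer_tip (a point): Tip of the arrow pointer at the outer end of the lever arm, in line with the post: 123.5 mm from the axis, 41 mm above the table. It turns with the turntable.
- marker (a joint): Angle of the index marker about the same axis, rad, in the same sense and from the same zero as the turntable's: pointer and marker are in line when the two angles are equal. Drawn from 0.9 to 2.5. The marker is clamped tight and must not be shifted.
- marker_tip (a point): Inward point of the index marker, a dark steel block 14 mm wide clamped on the rim of the base, reaching 126.5 to 161 mm from the axis, top 47 mm above the table (its screw head 53 mm). This point: 126.5 mm from the axis, 41 mm above the table.
- magnet_square: Bystander, loose: upright welding magnet square, red edges with a steel web, 75 x 18 x 92 mm, origin under its centre.
- pipe_offcut: Bystander, loose: short steel pipe offcut standing on end, 48 mm across, 70 mm high, origin under its centre.
- wood_block: Bystander, loose: pale wooden block 90 x 60 x 35 mm, origin under its centre.
- wrench: Bystander, loose: steel open-ended wrench 170 mm long lying flat.
- hammer: Bystander, loose: hammer lying on the table.
- bolt_tray: Bystander, loose: open aluminium tray of bolts 120 x 160 x 40 mm, origin under its centre.

How it is judged:
By the outcome, as a careful person would: the job done as asked, in the order asked, and still so for the second after the job is handed in, with the robot touching nothing.
It also fails if it takes over 48 s, if anything falls off the work surface, if the arm or the gripper's body presses on something with over 40 N, if the wrist force passes 120 N, or if a joint passes its speed limit or range.

## Working session

There is one attempt and no reset: what is moved stays moved. The work goes in short steps, Python scripts to look and compute and a tool call to move; the robot and the scene stay as the last step left them, time stands still between calls to the robot, and variables do not carry over. Pictures are saved under pics/ and viewed, about 8 in all and at most 12, crops included, and the job is handed in when it is done.

Besides the shell and the picture viewer there is one more tool, called by a JSON object that holds its "api" and its "payload", one argument or row to a line. apply_moves: Moves the arm, as the interface text tells. Its arguments: {"type":"object","properties":{"moves":{"type":"array","items":{"type":"array","items":{"type":"number"}}}},"required":["moves"]}

```bash
mkdir -p pics; ls
python3 - <<'E'
from plant import manip
import cv2
s=manip.state();print(s['time'],s['tool_pos'],s['tool_rot'],s['gripper_width'],manip.tcp_to_tips)
for n in("scene","top"):
    f=manip.grab_frame(n);cv2.imwrite(f"pics/{n}0.png",f)
    c=manip.calibration(n);print(n,c['mtx'],c['distortion'],c['T'])
E
```

```text
pics
0.0 [0.15912171 0.60380029 0.24906447] [-0.70053389  0.70194756 -0.0910726   0.09070655] 0.9981198862872915 0.019
scene [[435.26713753   0.         258.70223436]
 [  0.         435.26713753 184.89295059]
 [  0.           0.           1.        ]] [-0.0150398  0.         0.         0.         0.       ] [[-0.75726005  0.52239562 -0.39199494  1.1016192 ]
 [ 0.65292364  0.61999181 -0.4350872   0.52510338]
 [ 0.015746   -0.58541692 -0.81057948  1.14687533]
 [ 0.          0.          0.          1.        ]]
top [[348.64360312   0.         253.03209218]
 [  0.         348.64360312 193.63168606]
 [  0.           0.           1.        ]] [-0.00011123  0.          0.          0.          0.        ] [[-0.00644007 -0.99010297  0.140195    0.41553298]
 [-0.99993693  0.00766615  0.00820721 -0.0133479 ]
 [-0.00920074 -0.1401333  -0.9900899   1.28089485]
 [ 0.          0.          0.          1.        ]]
```

View pics/scene0.png

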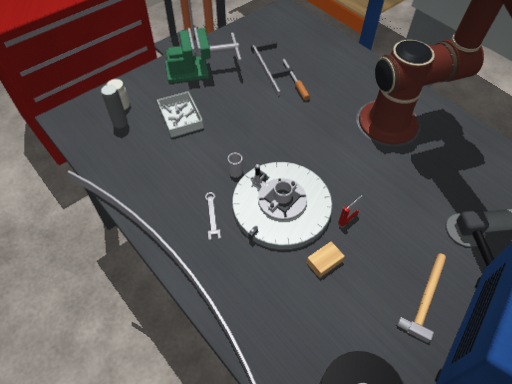

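View pics/top0.png

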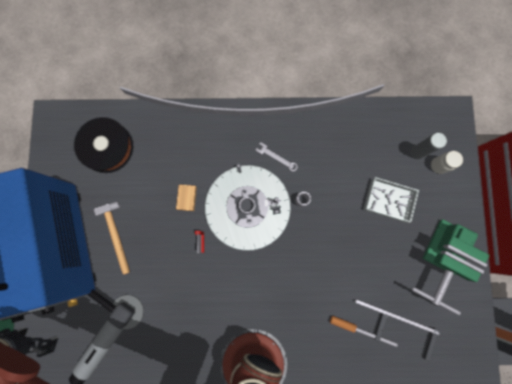

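The scene view shows the positioner at about (282,203), the post and clip at (260,172), and the marker at (253,231). In the top view the centre is at about (248,207), the clip at (275,206), the marker at (239,168) and the pipe offcut at (303,199). Next I'll measure on enlarged crops.

```bash
cat > h.py <<'E'
import numpy as np,cv2
from plant import manip
def ray(n,uv):
    c=manip.calibration(n);T=np.array(c['T'])
    p=cv2.undistortPoints(np.array(uv,float).reshape(-1,1,2),np.array(c['mtx']),np.array(c['distortion'])).reshape(-1,2)
    d=np.c_[p,np.ones(len(p))]@T[:3,:3].T
    return T[:3,3],d
def plane(n,uv,z):
    o,d=ray(n,uv);return o+d*((z-o[2])/d[:,2])[:,None]
def proj(n,P):
    c=manip.calibration(n);T=np.linalg.inv(np.array(c['T']))
    return cv2.projectPoints(np.array(P,float).reshape(-1,3),cv2.Rodrigues(T[:3,:3])[0],T[:3,3],np.array(c['mtx']),np.array(c['distortion']))[0].reshape(-1,2)
def circ(P):
    A=np.c_[2*P[:,:2],np.ones(len(P))];s=np.linalg.lstsq(A,(P[:,:2]**2).sum(1),rcond=None)[0]
    return s[:2],np.sqrt(s[2]+s[:2]@s[:2])
E
python3 - <<'E'
from h import *
out=[]
for n,c0 in(("top",(248,207)),("scene",(282,203))):
    f=cv2.imread(f"pics/{n}0.png");hsv=cv2.cvtColor(f,cv2.COLOR_BGR2HSV)
    m=((hsv[...,2]>130)&(hsv[...,1]<60)).astype(np.uint8)
    cs=cv2.findContours(m,0,1)[0]
    c=max([k for k in cs if cv2.pointPolygonTest(cv2.convexHull(k),c0,False)>0],key=cv2.contourArea)
    P=plane(n,cv2.convexHull(c).reshape(-1,2),.03)
    ctr,r=circ(P);
    for _ in range(5):
        res=np.abs(np.hypot(*(P[:,:2]-ctr).T)-r);ctr,r=circ(P[res<np.median(res)*2.5])
    print(n,ctr,r)
    x,y=c0;s=42 if n=="top" else 60
    k=cv2.resize(f[y-s:y+s,x-s:x+s],(600,600),interpolation=cv2.INTER_CUBIC);out.append(k)
    print(x-s,y-s,600/(2*s))
    cv2.imwrite(f"pics/{n}c.png",k)
E
```

```text
top [0.5451927  0.01786754] 0.15474759788853923
206 165 7.142857142857143
scene [0.54510424 0.01517968] 0.1535279105263138
222 143 5.0
```

View pics/topc.png

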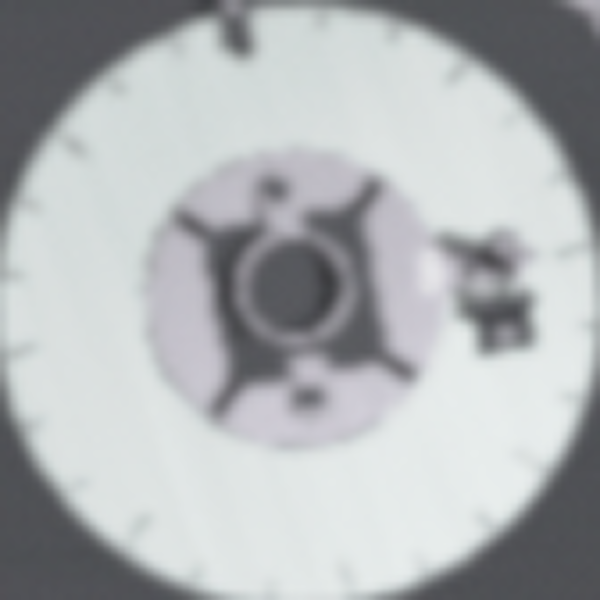

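View pics/scenec.png

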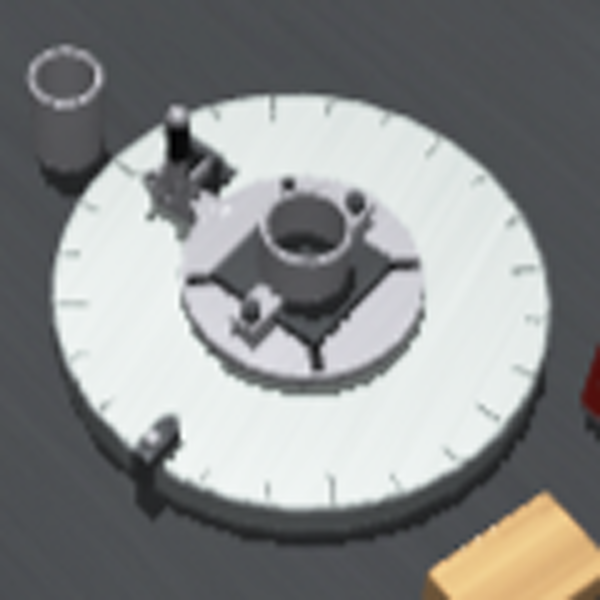

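The top crop shows the marker tip at about (243,52) and the clip and bracket around (495,290). The scene crop shows the post top at about (177,112) and the marker tip at about (175,425).

Run:
```python
from h import *
C=np.array([.545,.0165])
def rep(l,n,uv,z):
    P=plane(n,[uv],z)[0];d=P[:2]-C;print(l,P.round(4),'r',np.hypot(*d).round(4),'ang',np.degrees(np.arctan2(d[1],d[0])).round(1))
rep('post s','scene',(222+177/5,143+110/5),.125)
rep('post t','top',(206+515/7.143,165+240/7.143),.125)
rep('clipbracket t','top',(206+507/7.143,165+350/7.143),.066)
rep('mk s','scene',(222+177/5,143+428/5),.041)
rep('mk t','top',(206+245/7.143,165+52/7.143),.041)
rep('pipe s','scene',(222+66/5,143+77/5),.07)
rep('pipe t','top',(303,198.5),.07)
rep('stub s','scene',(222+307/5,143+225/5),.097)
rep('stub t','top',(206+296/7.143,165+284/7.143),.097)
for a in (0,):
  c=manip.calibration('wrist');print(c['mtx'],c['T_tool_cam'],c['distortion'])
```

```text
post s [ 0.5624 -0.0816  0.125 ] r 0.0996 ang -79.9
post t [ 0.5618 -0.0874  0.125 ] r 0.1052 ang -80.8
clipbracket t [ 0.5152 -0.0864  0.066 ] r 0.1071 ang -106.2
mk s [0.6726 0.0484 0.041 ] r 0.1316 ang 14.0
mk t [0.6696 0.0426 0.041 ] r 0.1273 ang 11.8
pipe s [ 0.5701 -0.1802  0.07  ] r 0.1983 ang -82.7
pipe t [ 0.5685 -0.1779  0.07  ] r 0.1958 ang -83.1
stub s [0.5453 0.0173 0.097 ] r 0.0009 ang 68.8
stub t [0.5449 0.0158 0.097 ] r 0.0007 ang -94.8
[[344.39766925   0.         258.29503117]
 [  0.         344.39766925 192.78707496]
 [  0.           0.           1.        ]] [[-7.81545934e-04  9.45093669e-01  3.26798631e-01 -8.33695915e-02]
 [-3.37664190e-04 -3.26798962e-01  9.45093818e-01 -1.24104865e-01]
 [ 9.99999638e-01  6.28286035e-04  5.74532688e-04 -1.16459628e-03]
 [ 0.00000000e+00  0.00000000e+00  0.00000000e+00  1.00000000e+00]] [-0.09299014  0.          0.          0.          0.        ]
```

```bash
cat >> h.py <<'E'
from scipy.spatial.transform import Rotation as R
C=np.array([.545,.0165])
def tool():
    s=manip.state();return np.array(s['tool_pos']),R.from_quat(np.array(s['tool_rot']),scalar_first=True),s
def Rt(a,sgn):  # tool y down, tool x along sgn*radial at angle a(deg)
    a=np.radians(a);x=sgn*np.array([np.cos(a),np.sin(a),0]);y=np.array([0,0,-1.]);return R.from_matrix(np.c_[x,y,np.cross(x,y)])
def go(r,a,z,sgn,tan=0,c=C):  # total shift (current tool axes, mm) and turn(deg) to the pose
    p,q,s=tool();ar=np.radians(a);P=np.r_[c+r*np.array([np.cos(ar),np.sin(ar)])+tan*np.array([-np.sin(ar),np.cos(ar)]),z]
    return (q.inv().apply(P-p)*1000).round(1),np.degrees((q.inv()*Rt(a,sgn)).as_rotvec()).round(2),P.round(4)
E
python3 - <<'E'
from h import *
p,q,s=tool();print(q.as_matrix().round(3))
for sg in(1,-1): print(sg,go(.1,-80.3,.25,sg))
E
```

```text
[[ 0.967 -0.001  0.255]
 [-0.255 -0.002  0.967]
 [-0.    -1.    -0.002]]
1 (array([ 5.643e+02,  1.000e-01, -5.606e+02]), array([1.000e-01, 6.553e+01, 5.000e-02]), array([ 0.5618, -0.0821,  0.25  ]))
-1 (array([ 5.643e+02,  1.000e-01, -5.606e+02]), array([ 6.0000e-02, -1.1447e+02, -1.1000e-01]), array([ 0.5618, -0.0821,  0.25  ]))
```

{"api": "apply_moves", "payload": {
  "moves": [
    [0,33.2,0,-33,0,0,0],
    [0,33.2,0,-33,0,0,0],
    [0,33.2,0,-33,0,0,0],
    [0,33.2,0,-33,0,0,0],
    [0,33.2,0,-33,0,0,0],
    [0,33.2,0,-33,0,0,0],
    [0,33.2,0,-33,0,0,0],
    [0,33.2,0,-33,0,0,0],
    [0,33.2,0,-33,0,0,0],
    [0,33.2,0,-33,0,0,0],
    [0,33.2,0,-33,0,0,0],
    [0,33.2,0,-33,0,0,0],
    [0,33.2,0,-33,0,0,0],
    [0,33.2,0,-33,0,0,0],
    [0,33.2,0,-33,0,0,0],
    [0,33.2,0,-33,0,0,0],
    [0,33.2,0,-33,0,0,0]
  ]
}}

```text
time: 1.8
tool_pos: [0.5625, -0.0839, 0.2497]
tool_rot: [0.701, -0.701, 0.091, -0.091]
contact_force: [0.7, 0.1, 0.6]
gripper_width: 0.499
```

{"api": "apply_moves", "payload": {
  "moves": [
    [0,0,0,0,0,8.2,0],
    [0,0,0,0,0,8.2,0],
    [0,0,0,0,0,8.2,0],
    [0,0,0,0,0,8.2,0],
    [0,0,0,0,0,8.2,0],
    [0,0,0,0,0,8.2,0],
    [0,0,0,0,0,8.2,0],
    [0,0,0,0,0,8.1,0],
    [0,0,0,0,0,0,0],
    [0,0,0,0,0,0,0]
  ]
}}

```text
time: 2.8
tool_pos: [0.5619, -0.082, 0.2499]
tool_rot: [-0.541, 0.541, -0.455, 0.455]
contact_force: [-0.2, -1.3, -0.3]
gripper_width: 0.5
```

```bash
cat >> h.py <<'E'
def wrist(name):
    p,q,s=tool();f=manip.grab_frame('wrist');cv2.imwrite(f'pics/{name}.png',f);np.savez(f'pics/{name}.npz',p=p,q=q.as_matrix());return f
def wplane(name,uv,z):
    d=np.load(f'pics/{name}.npz');c=manip.calibration('wrist');T=np.eye(4);T[:3,:3]=d['q'];T[:3,3]=d['p'];T=T@np.array(c['T_tool_cam'])
    p=cv2.undistortPoints(np.array(uv,float).reshape(-1,1,2),np.array(c['mtx']),np.array(c['distortion'])).reshape(-1,2)
    v=np.c_[p,np.ones(len(p))]@T[:3,:3].T;o=T[:3,3];return o+v*((z-o[2])/v[:,2])[:,None]
E
python3 - <<'E'
from h import *
p,q,s=tool();print(s['time'],p,s['gripper_width'],s['joint_pos'],s['contact_force']);print(go(.1,-80.3,.25,1))
wrist('w1')
E
```

```text
2.8 [ 0.56185084 -0.08196632  0.2498891 ] 0.499820848031307 [-2.75927319e-01 -8.24295809e-02  1.74729185e+00  1.72256939e-05
  1.47741410e+00 -4.48622288e-01] [-0.22223002 -1.2731442  -0.31016227]
(array([ 0.1, -0.1, -0. ]), array([ 0.03,  0.19, -0.02]), array([ 0.5618, -0.0821,  0.25  ]))
```

View pics/w1.png

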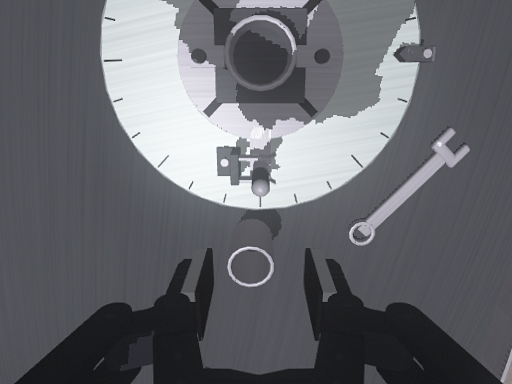

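The wrist view shows the post top at (261,187), the marker tip at about (397,54) with its screw at (428,53), the stub at (261,51), and the bracket at (228,162).

Run:
```python
from h import *
st=wplane('w1',[(261,51)],.097)[0];print('stub',st)
f=cv2.imread('pics/w1.png')
f=f[30:80,380:450];cv2.imwrite('pics/w1m.png',cv2.resize(f,(700,500),interpolation=cv2.INTER_CUBIC))
for c in (C,st[:2]):
  for l,uv,z in(('post',(261,186),.125),('mtip',(397,54),.041),('mscrew',(428,53.5),.053),('brk',(224,162),.066)):
    P=wplane('w1',[uv],z)[0];d=P[:2]-c;print(l,P.round(4),np.hypot(*d).round(4),np.degrees(np.arctan2(d[1],d[0])).round(2))
```

```text
stub [0.54689988 0.01756007 0.097     ]
post [ 0.5639 -0.0792  0.125 ] 0.0976 -78.85
mtip [0.6707 0.0423 0.041 ] 0.1283 11.61
mscrew [0.6943 0.0472 0.053 ] 0.1525 11.62
brk [ 0.5301 -0.0809  0.066 ] 0.0986 -98.7
post [ 0.5639 -0.0792  0.125 ] 0.0983 -80.06
mtip [0.6707 0.0423 0.041 ] 0.1262 11.31
mscrew [0.6943 0.0472 0.053 ] 0.1504 11.37
brk [ 0.5301 -0.0809  0.066 ] 0.0999 -99.69
```

View pics/w1m.png

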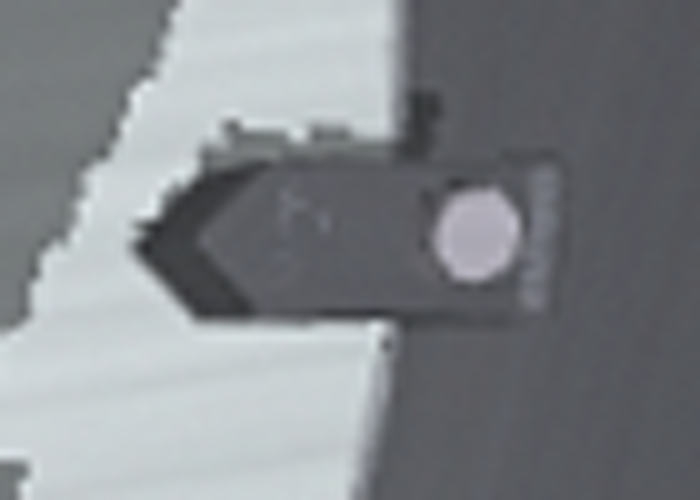

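{"api": "apply_moves", "payload": {
  "moves": [
    [0,-0.2,25,1.6,0,0,0],
    [0,0,25,0,0,0,0],
    [0,0,25,0,0,0,0],
    [0,0,25,0,0,0,0],
    [0,0,25,0,0,0,0],
    [0,0,25,0,0,0,0],
    [0.5,0,0,0,0,0,0],
    [0.5,0,0,0,0,0,0],
    [0.5,0,0,0,0,0,0],
    [0.5,0,0,0,0,0,0],
    [0.5,0,0,0,0,0,0]
  ]
}}

```text
time: 3.95
tool_pos: [0.5645, -0.0818, 0.1018]
tool_rot: [0.541, -0.54, 0.455, -0.457]
contact_force: [-0.5, -0.6, 0.1]
gripper_width: 0.248
```

{"api": "apply_moves", "payload": {
  "moves": [
    [0.5,0,0,1,0,0,0],
    [0.5,0,0,1,0,0,0],
    [0.5,0,0,1,0,0,0],
    [0.5,0,0,1,0,0,0],
    [0.5,0,0,0,0,0,0]
  ]
}}

```text
time: 4.45
tool_pos: [0.5673, -0.081, 0.1003]
tool_rot: [-0.54, 0.541, -0.456, 0.455]
contact_force: [-1.5, -0.5, 2.3]
gripper_width: 0.25
```

{"api": "apply_moves", "payload": {
  "moves": [
    [0.5,0,0,1,0,-0.6,0],
    [0.5,0,0,1,0,-0.6,0],
    [0.5,0,0,1,0,-0.6,0],
    [0.5,0,0,0,0,0,0]
  ]
}}

```text
time: 4.85
tool_pos: [0.5682, -0.0805, 0.1002]
tool_rot: [-0.546, 0.55, -0.449, 0.445]
contact_force: [-12.1, -0.8, 7.3]
gripper_width: 0.251
```

{"api": "apply_moves", "payload": {
  "moves": [
    [0.5,0,0,1,0,-0.6,0],
    [0.5,0,0,1,0,-0.6,0],
    [0.5,0,0,1,0,-0.6,0],
    [0.5,0,0,0,0,0,0]
  ]
}}

```text
time: 5.25
tool_pos: [0.5716, -0.0797, 0.1002]
tool_rot: [-0.554, 0.556, -0.44, 0.437]
contact_force: [-9.9, -0.4, 6.8]
gripper_width: 0.249
```

{"api": "apply_moves", "payload": {
  "moves": [
    [0.5,0,0,1,0,-0.6,0],
    [0.5,0,0,1,0,-0.6,0],
    [0.5,0,0,1,0,-0.6,0],
    [0.5,0,0,1,0,-0.6,0],
    [0.5,0,0,1,0,-0.6,0],
    [0.5,0,0,1,0,-0.6,0],
    [0.5,0,0,0,0,0,0]
  ]
}}

```text
time: 5.95
tool_pos: [0.5793, -0.0779, 0.1]
tool_rot: [0.568, -0.568, 0.421, -0.421]
contact_force: [-2.5, 0.6, 1.1]
gripper_width: 0.249
```

Run:
```python
from h import *
C[:]=[.546,.017]
p,q,s=tool();print(s['time'],p,s['contact_force'])
d=p[:2]-C;x=q.as_matrix()[:,0];print(np.hypot(*d),np.degrees(np.arctan2(d[1],d[0])),np.degrees(np.arctan2(x[1],x[0])))
wrist('w2')
```

```text
5.95 [ 0.5792522  -0.07791808  0.10003709] [-2.50527582  0.64267156  1.0986134 ]
0.10057410831851575 -70.69335482889016 -73.04978121499448
```

View pics/w2.png

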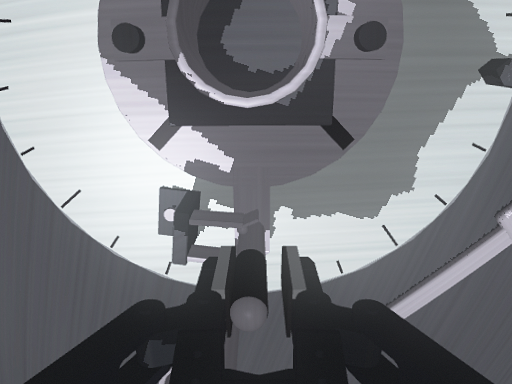

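The force peaked at 12 N and dropped to 2.5 N, and the image shows the post out of the clip between the pads at (250,290). Now I'll sweep it round about 74°.

{"api": "apply_moves", "payload": {
  "moves": [
    [0.5,-0.2,0,3.5,0,-2,0],
    [0.5,-0.7,0,8.7,0,-5,0],
    [0.5,-0.7,0,8.7,0,-5,0],
    [0.5,-0.7,0,8.7,0,-5,0],
    [0.5,-0.7,0,8.7,0,-5,0],
    [0.5,-0.7,0,8.7,0,-5,0],
    [0.5,-0.7,0,8.7,0,-5,0],
    [0.5,0,0,0,0,0,0]
  ]
}}

```text
time: 6.8
tool_pos: [0.6253, -0.0461, 0.1003]
tool_rot: [0.662, -0.662, 0.247, -0.248]
contact_force: [0.8, 0.2, -0.5]
gripper_width: 0.251
```

```bash
cat >> h.py <<'E'
C[:]=[.546,.017]
def where():
    p,q,s=tool();d=p[:2]-C;x=q.as_matrix()[:,0];print(s['time'],p.round(4),np.round(s['contact_force'],1),'r',np.hypot(*d).round(4),'ang',np.degrees(np.arctan2(d[1],d[0])).round(2),'tool x',np.degrees(np.arctan2(x[1],x[0])).round(2),s['joint_pos'][5])
E
python3 -c "
from h import *
where()"
```

```text
6.8 [ 0.6253 -0.0461  0.1003] [ 0.8  0.2 -0.5] r 0.1013 ang -38.49 tool x -41.04 -1.0469281436789242
```

{"api": "apply_moves", "payload": {
  "moves": [
    [0.5,-0.3,0,3.5,0,-2,0],
    [0.5,-0.8,0,8.7,0,-5,0],
    [0.5,-0.8,0,8.7,0,-5,0],
    [0.5,-0.8,0,8.7,0,-5,0],
    [0.5,-0.8,0,8.7,0,-5,0],
    [0.5,-0.8,0,8.7,0,-5,0],
    [0.5,-0.8,0,8.7,0,-5,0],
    [0.5,-0.8,0,8.7,0,-5,0],
    [0.5,-0.4,0,5.2,0,-3,0],
    [0.5,-0.2,0,3.5,0,-2,0],
    [0.5,0,0,0,0,0,0],
    [0.5,0,0,0,0,0,0]
  ]
}}

```text
time: 8.0
tool_pos: [0.6458, 0.0221, 0.1005]
tool_rot: [0.707, -0.707, -0.005, 0.005]
contact_force: [-0.3, -1.1, -0.7]
gripper_width: 0.251
```

Run:
```python
from h import *
where();wrist('w3')
```

```text
8.0 [0.6458 0.0221 0.1005] [-0.3 -1.1 -0.7] r 0.0999 ang 2.91 tool x 0.87 -1.6672795706182673
```

View pics/w3.png

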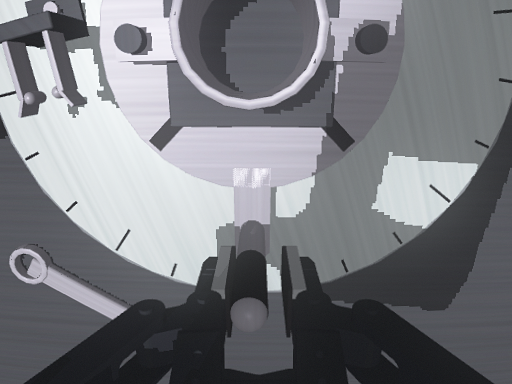

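{"api": "apply_moves", "payload": {
  "moves": [
    [0,0,0,0,0,0,0],
    [0,0,0,0,0,0,0],
    [0,0,0,0,0,0,0],
    [0,0,-25,0,0,0,0],
    [0,0,-25,0,0,0,0],
    [0,0,-25,0,0,0,0],
    [0,0,-25,0,0,0,0],
    [0,0,-25,0,0,0,0],
    [0,0,-25,0,0,0,0],
    [0,0,0,0,0,0,0],
    [0,0,0,0,0,0,0]
  ]
}}

```text
time: 9.15
tool_pos: [0.6459, 0.0221, 0.2505]
tool_rot: [-0.707, 0.707, 0.006, -0.005]
contact_force: [-0.4, 0.7, -0.6]
gripper_width: 0.501
```

Run:
```python
from h import *
where();f=wrist('w4')
cv2.imwrite('pics/w4c.png',cv2.resize(f[0:270,110:410],(800,720)[:2],interpolation=cv2.INTER_CUBIC)[:600])
```

```text
9.15 [0.6459 0.0221 0.2505] [-0.4  0.7 -0.6] r 0.1 ang 2.91 tool x 0.93 -1.667917713787718
```

View pics/w4c.png

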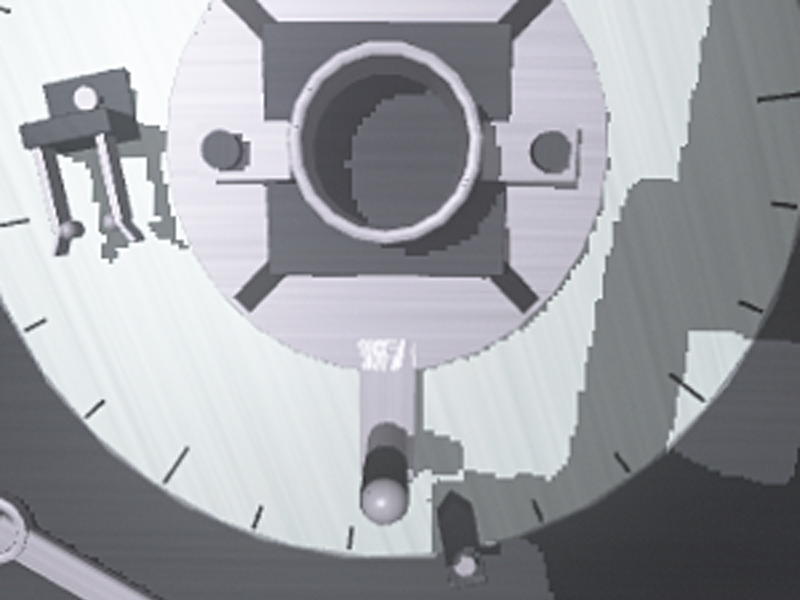

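The crop shows the post top at about (384,500), the arm edges at row 400 at about 360 and 415, the marker tip at (453,490), and the marker screw at (465,565).

Run:
```python
from h import *
S=lambda u,v:(110+u/2.6667,v/2.6667)
st=wplane('w4',[S(386,142)],.097)[0];print('stub',st)
for c in (C,st[:2]):
  for l,uv,z in(('post',(384,500),.125),('armL',(360,400),.047),('armR',(415,400),.047),('mtip',(453,490),.041),('mscrew',(465,565),.053)):
    P=wplane('w4',[S(*uv)],z)[0];d=P[:2]-c;print(l,P.round(4),np.hypot(*d).round(4),np.degrees(np.arctan2(d[1],d[0])).round(2))
```

```text
stub [0.54636545 0.01646351 0.097     ]
post [0.6444 0.0175 0.125 ] 0.0984 0.31
armL [0.6321 0.0078 0.047 ] 0.0866 -6.13
armR [0.6318 0.0277 0.047 ] 0.0864 7.1
mtip [0.6676 0.0431 0.041 ] 0.1244 12.13
mscrew [0.6935 0.048  0.053 ] 0.1507 11.85
post [0.6444 0.0175 0.125 ] 0.098 0.63
armL [0.6321 0.0078 0.047 ] 0.0862 -5.8
armR [0.6318 0.0277 0.047 ] 0.0861 7.49
mtip [0.6676 0.0431 0.041 ] 0.1242 12.41
mscrew [0.6935 0.048  0.053 ] 0.1504 12.08
```

{"api": "apply_moves", "payload": {
  "moves": [
    [0,0,25,0,0,0,0],
    [0,0,25,0,0,0,0],
    [0,0,25,0,0,0,0],
    [0,0,25,0,0,0,0],
    [0,0,25,0,0,0,0],
    [0,0,25,0,0,0,0],
    [0.5,0,0,0,0,0,0],
    [0.5,0,0,0,0,0,0],
    [0.5,0,0,0,0,0,0],
    [0.5,0,0,0,0,0,0],
    [0.5,-0.2,0,3.5,0,-2,0],
    [0.5,-0.2,0,3.5,0,-2,0],
    [0.5,-0.2,0,3.5,0,-2,0],
    [0.5,-0.1,0,1.75,0,-1,0],
    [0.5,-0.1,0,1.75,0,-1,0],
    [0.5,-0.1,0,1.75,0,-1,0],
    [0.5,0,0,0,0,0,0],
    [0.5,0,0,0,0,0,0],
    [0.5,0,0,0,0,0,0]
  ]
}}

```text
time: 11.1
tool_pos: [0.6431, 0.0379, 0.0997]
tool_rot: [0.705, -0.704, -0.061, 0.062]
contact_force: [1.4, -0.5, 0.7]
gripper_width: 0.248
```

```bash
python3 -c "
from h import *
where()"
```

```text
11.1 [0.6431 0.0379 0.0997] [ 1.4 -0.5  0.7] r 0.0993 ang 12.18 tool x 9.93 -1.8009516738948987
```

{"api": "apply_moves", "payload": {
  "moves": [
    [0,0,0,0,0,0,0],
    [0,0,0,0,0,0,0],
    [0,0,0,0,0,0,0],
    [0,0,-25,0,0,0,0],
    [0,0,-25,0,0,0,0],
    [0,0,-25,0,0,0,0],
    [0,0,-25,0,0,0,0],
    [0,0,-25,0,0,0,0],
    [0,0,-25,0,0,0,0],
    [0,28,0,0,0,0,0],
    [0,28,0,0,0,0,0],
    [0,28,0,0,0,0,0],
    [0,28,0,0,0,0,0],
    [0,0,0,0,0,0,0],
    [0,0,0,0,0,0,0]
  ]
}}

```text
time: 12.6
tool_pos: [0.7537, 0.0571, 0.2494]
tool_rot: [0.705, -0.704, -0.061, 0.062]
contact_force: [-0.6, 0.0, -0.6]
gripper_width: 0.497
```

Run:
```python
from h import *
where();f=wrist('w5')
cv2.imwrite('pics/w5c.png',cv2.resize(f[0:225,110:410],(800,600),interpolation=cv2.INTER_CUBIC))
```

```text
12.6 [0.7537 0.0571 0.2494] [-0.6  0.  -0.6] r 0.2115 ang 10.93 tool x 9.94 -1.7670502753733892
```

View pics/w5c.png

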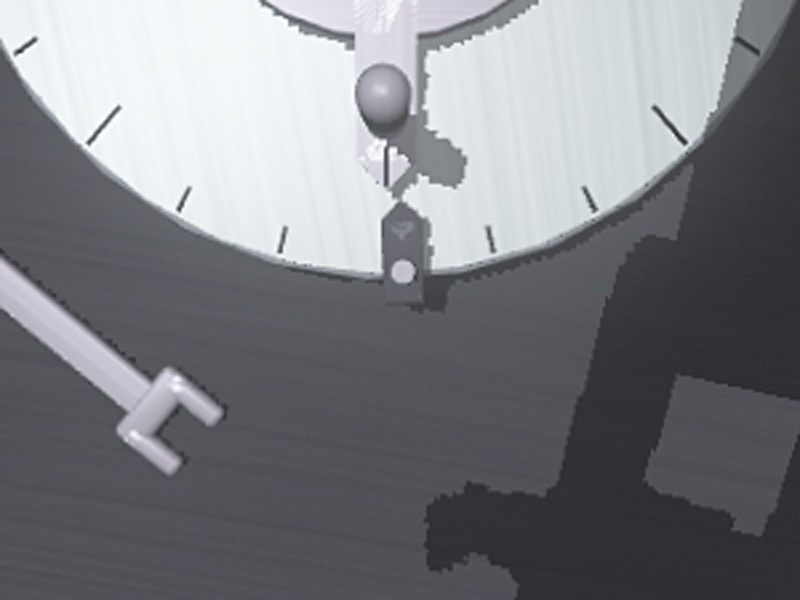

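The crop shows the pointer line at (387,148–183) with its tip at about (387,190), the marker tip at (402,203), and the marker screw at (403,271). The pointer is about 15 px short.

Run:
```python
from h import *
S=lambda u,v:(110+u/2.6667,v/2.6667)
for l,uv,z in(('post',(383,92),.125),('line1',(387,148),.047),('line2',(387,183),.045),('ptip',(387.5,190),.041),('mtip',(402,203),.041),('mscrew',(403,271),.053),('mL',(382,250),.047),('mR',(424,250),.047)):
    P=wplane('w5',[S(*uv)],z)[0];d=P[:2]-C;print(l,P.round(4),np.hypot(*d).round(4),np.degrees(np.arctan2(d[1],d[0])).round(2))
```

```text
post [0.6456 0.0336 0.125 ] 0.101 9.47
line1 [0.6548 0.0356 0.047 ] 0.1103 9.68
line2 [0.6659 0.0375 0.045 ] 0.1216 9.69
ptip [0.6681 0.038  0.041 ] 0.1239 9.76
mtip [0.6715 0.0437 0.041 ] 0.1283 12.0
mscrew [0.6934 0.0478 0.053 ] 0.1506 11.82
mL [0.6881 0.0396 0.047 ] 0.1439 9.03
mR [0.6856 0.0538 0.047 ] 0.1443 14.79
```

{"api": "apply_moves", "payload": {
  "moves": [
    [0,-28,0,0,0,0,0],
    [0,-28,0,0,0,0,0],
    [0,-28,0,0,0,0,0],
    [0,-28,0,0,0,0,0],
    [0,0,0,0,0,0,0],
    [0,0,25,0,0,0,0],
    [0,0,25,0,0,0,0],
    [0,0,25,0,0,0,0],
    [0,0,25,0,0,0,0],
    [0,0,25,0,0,0,0],
    [0,0,25,0,0,0,0],
    [0.5,0,0,0,0,0,0],
    [0.5,0,0,0,0,0,0],
    [0.5,0,0,0,0,0,0],
    [0.5,0,0,0,0,0,0]
  ]
}}

```text
time: 14.15
tool_pos: [0.6449, 0.0376, 0.1027]
tool_rot: [-0.704, 0.705, 0.063, -0.06]
contact_force: [0.1, 1.0, 0.6]
gripper_width: 0.248
```

{"api": "apply_moves", "payload": {
  "moves": [
    [0.5,-0.1,0,1,0,-0.6,0],
    [0.5,0,0,1,0,-0.6,0],
    [0.5,-0.1,0,1,0,-0.6,0],
    [0.5,0,0,0.8,0,-0.4,0],
    [0.5,0,0,0,0,0,0],
    [0.5,0,0,0,0,0,0],
    [0.5,0,0,0,0,0,0]
  ]
}}

```text
time: 14.85
tool_pos: [0.6427, 0.0413, 0.1003]
tool_rot: [-0.703, 0.703, 0.075, -0.075]
contact_force: [2.0, -2.3, 2.1]
gripper_width: 0.251
```

```bash
python3 -c "
from h import *
where()"
```

```text
14.85 [0.6427 0.0413 0.1003] [ 2.  -2.3  2.1] r 0.0997 ang 14.11 tool x 12.13 -1.8336459889140069
```

{"api": "apply_moves", "payload": {
  "moves": [
    [0,0,0,0,0,0,0],
    [0,0,0,0,0,0,0],
    [0,0,0,0,0,0,0],
    [0,0,-25,0,0,0,0],
    [0,0,-25,0,0,0,0],
    [0,0,-25,0,0,0,0],
    [0,0,-25,0,0,0,0],
    [0,0,-25,0,0,0,0],
    [0,0,-25,0,0,0,0],
    [0,28,0,0,0,0,0],
    [0,28,0,0,0,0,0],
    [0,28,0,0,0,0,0],
    [0,28,0,0,0,0,0],
    [0,0,0,0,0,0,0],
    [0,0,0,0,0,0,0]
  ]
}}

```text
time: 16.35
tool_pos: [0.7518, 0.0651, 0.2492]
tool_rot: [0.703, -0.703, -0.074, 0.076]
contact_force: [1.0, 1.2, -0.5]
gripper_width: 0.501
```

Run:
```python
from h import *
where();f=wrist('w6')
cv2.imwrite('pics/w6c.png',cv2.resize(f[20:132,180:330],(800,600),interpolation=cv2.INTER_CUBIC))
```

```text
16.35 [0.7518 0.0651 0.2492] [ 1.   1.2 -0.5] r 0.2114 ang 13.16 tool x 12.15 -1.7949628978946437
```

View pics/w6c.png

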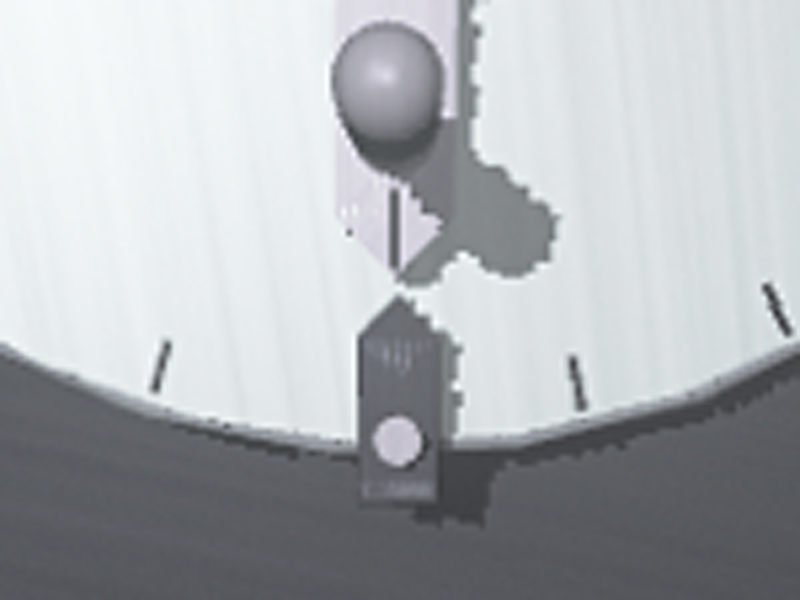

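The pointer line is at about column 394.5, its tip at (396,275), the marker tip at (399,297), and the marker edges at 359 and 439. They are nearly in line, so I'll compute the residual.

Run:
```python
from h import *
S=lambda u,v:(180+(u+.5)/5.333-.5,20+(v+.5)/5.357-.5)
g=cv2.cvtColor(cv2.imread('pics/w6.png'),cv2.COLOR_BGR2GRAY).astype(float)
for v in range(57,70): print(v,g[v,246:264].astype(int), )
for l,uv,z in(('line1',(394.3,195),.047),('line2',(394.7,265),.045),('ptip',(396,275),.041),('mtip',(399.5,297),.041),('mscrew',(398,441),.053),('mL',(359,400),.047),('mR',(440,400),.047)):
    P=wplane('w6',[S(*uv)],z)[0];d=P[:2]-C;print(l,P.round(4),np.hypot(*d).round(4),np.degrees(np.arctan2(d[1],d[0])).round(2))
```

```text
57 [213 213 215 217 220 221 214 111 115 224 215 189 183 118 122 123 123 122]
58 [234 214 218 220 219 217 216 111 115 223 214 215 205 115 120 120 123 122]
59 [241 218 219 219 226 217 216 110 114 219 213 214 200 110 114 117 120 121]
60 [225 219 217 216 219 219 216 110 115 219 213 212 214 217 204 188 118 120]
61 [220 219 215 215 217 218 213 109 115 220 213 210 213 217 215 216 191 119]
62 [220 217 215 218 216 216 210 110 114 218 213 213 213 212 214 200 127 125]
63 [216 214 217 215 213 213 210 109 113 218 214 212 211 212 214 208 159 130]
64 [230 215 216 215 211 213 210 108 115 219 214 212 212 213 205 152 130 131]
65 [232 227 212 212 212 215 209 108 114 220 213 212 213 205 151 129 130 132]
66 [232 230 227 209 212 213 209 107 115 220 213 213 203 151 132 132 131 132]
67 [232 230 231 225 211 211 210 107 114 220 214 202 151 133 135 133 130 130]
68 [232 231 230 234 225 214 208 108 114 220 201 149 132 136 135 133 129 132]
69 [231 230 230 233 234 226 210 117 119 207 137 124 136 137 136 131 133 179]
line1 [0.6544 0.0385 0.047 ] 0.1105 11.2
line2 [0.6654 0.0408 0.045 ] 0.1218 11.3
ptip [0.6669 0.0413 0.041 ] 0.1233 11.39
mtip [0.6704 0.0427 0.041 ] 0.127 11.68
mscrew [0.6934 0.0475 0.053 ] 0.1505 11.68
mL [0.6885 0.0395 0.047 ] 0.1443 8.97
mR [0.6856 0.0531 0.047 ] 0.1442 14.52
```

The residual is about 0.35°, or 0.8 mm at the tip. I'll make one more small nudge.

{"api": "apply_moves", "payload": {
  "moves": [
    [0,-28,0,0,0,0,0],
    [0,-28,0,0,0,0,0],
    [0,-28,0,0,0,0,0],
    [0,-28,0,0,0,0,0],
    [0,0,0,0,0,0,0],
    [0,0,25,0,0,0,0],
    [0,0,25,0,0,0,0],
    [0,0,25,0,0,0,0],
    [0,0,25,0,0,0,0],
    [0,0,25,0,0,0,0],
    [0,0,25,0,0,0,0],
    [0.5,0,0,0,0,0,0],
    [0.5,0,0,0,0,0,0],
    [0.5,0,0,0,0,0,0],
    [0.5,0,0,0,0,0,0],
    [0.5,0,0,0,0,0,0]
  ]
}}

```text
time: 18.0
tool_pos: [0.6436, 0.0414, 0.102]
tool_rot: [-0.703, 0.703, 0.076, -0.074]
contact_force: [0.3, 0.0, -0.3]
gripper_width: 0.25
```

```bash
python3 -c "
from h import *
where()"
```

```text
18.0 [0.6436 0.0414 0.102 ] [ 0.3  0.  -0.3] r 0.1006 ang 14.01 tool x 12.13 -1.8337034446260272
```

{"api": "apply_moves", "payload": {
  "moves": [
    [0.5,0,0,0.4,0,-0.2,0],
    [0.5,0,0,0.4,0,-0.2,0],
    [0.5,0,0,0,0,0,0],
    [0.5,0,0,0,0,0,0],
    [0.5,0,0,0,0,0,0]
  ]
}}

```text
time: 18.5
tool_pos: [0.6429, 0.0419, 0.1007]
tool_rot: [-0.703, 0.703, 0.078, -0.077]
contact_force: [1.5, -1.9, 1.9]
gripper_width: 0.248
```

```bash
python3 -c "
from h import *
where()"
```

```text
18.5 [0.6429 0.0419 0.1007] [ 1.5 -1.9  1.9] r 0.1001 ang 14.41 tool x 12.52 -1.8394984427045857
```

{"api": "apply_moves", "payload": {
  "moves": [
    [0,0,0,0,0,0,0],
    [0,0,0,0,0,0,0],
    [0,0,0,0,0,0,0],
    [0,0,-25,0,0,0,0],
    [0,0,-25,0,0,0,0],
    [0,0,-25,0,0,0,0],
    [0,0,-25,0,0,0,0],
    [0,0,-25,0,0,0,0],
    [0,0,-25,0,0,0,0],
    [0,28,0,0,0,0,0],
    [0,28,0,0,0,0,0],
    [0,28,0,0,0,0,0],
    [0,28,0,0,0,0,0],
    [0,0,0,0,0,0,0],
    [0,0,0,0,0,0,0]
  ]
}}

```text
time: 20.0
tool_pos: [0.7515, 0.0667, 0.2491]
tool_rot: [0.703, -0.703, -0.077, 0.078]
contact_force: [0.4, -0.5, -0.4]
gripper_width: 0.5
```

Run:
```python
from h import *
where();f=wrist('w7')
cv2.imwrite('pics/w7c.png',cv2.resize(f[20:132,180:330],(800,600),interpolation=cv2.INTER_CUBIC))
```

```text
20.0 [0.7515 0.0667 0.2491] [ 0.4 -0.5 -0.4] r 0.2114 ang 13.59 tool x 12.55 -1.7998913631300566
```

View pics/w7c.png

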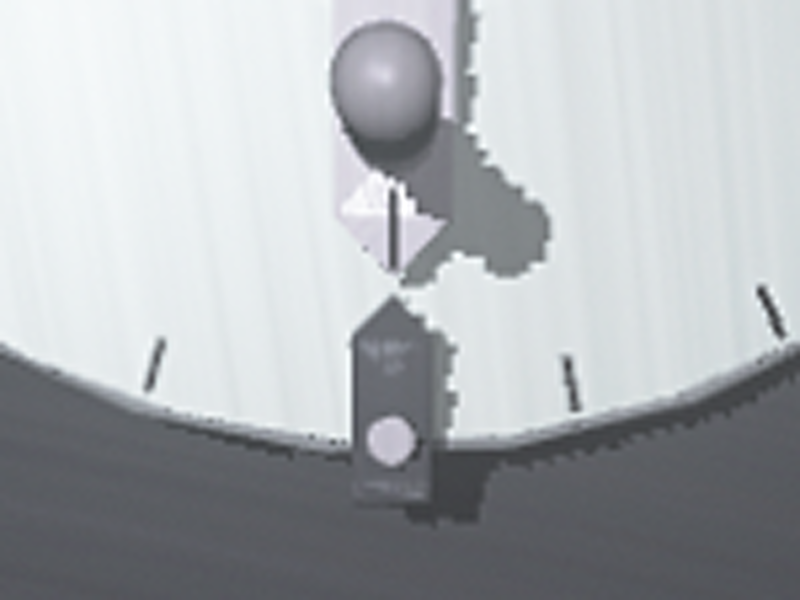

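The pointer line is at column 393, the pointer tip at about 394, and the marker tip at about 394 with its centre at 392, so they are in line within about a pixel. The robot is clear, so I'll hand in.

Run:
```python
from h import *
S=lambda u,v:(180+(u+.5)/5.333-.5,20+(v+.5)/5.357-.5)
for l,uv,z in(('line2',(393,265),.045),('ptip',(394,275),.041),('mtip',(394,297),.041),('mscrew',(391.5,441),.053)):
    P=wplane('w7',[S(*uv)],z)[0];d=P[:2]-C;print(l,np.hypot(*d).round(4),np.degrees(np.arctan2(d[1],d[0])).round(2))
manip.job_done()
```

```text
line2 0.1218 11.61
ptip 0.1234 11.68
mtip 0.127 11.7
mscrew 0.1505 11.7
the job is handed in; nothing more can be done
```

The lever post is out of its clip and the pointer is lined up with the index marker. I handed the job in at about 20 s of the 48 s allowed.

- **Snap-out and turn:** I held the post loosely between half-closed pads, above the clip. It snapped out at about 12 N, and I pushed it round about 91.5° in decreasing steps. Then I opened the gripper and lifted clear.
- **Alignment:** the last wrist picture puts the pointer at 11.6 to 11.7° and the marker at 11.7°, so they agree within about 0.1°.
- **Marker:** its readings across all the wrist views ran from 11.3 to 12.4°. I put that spread down to calibration and picking error, and saw no sign that it moved.
- **Bystanders:** no contact force pointed to touching any of the loose things. I took no final overview picture of them to confirm it.

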